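Post a small carton through the drop-box flap

ROBOT

A 6-joint arm with a two-finger parallel gripper is mounted at the origin on the work surface. World frame = base frame: x ahead of the robot, y to its left, z up, the work surface at z = 0. Lengths are in m, angles in rad, forces in N, time in s.
With the tool pointing down it reaches from about 0.3 to 0.875 m from the base axis. Payload 6.4 kg.
Tool frame: the origin (TCP) lies midway between the tips of the shut fingers; the grasp point (between the pads) lies 19 mm behind it; z points along the fingers, y is the direction in which the jaws open and shut (so a half turn about z gives the same grasp; the last joint's range is limited). The gripper opens to 88 mm and grips with 3 to 60 N. Pads are 18 mm wide; open, the fingers measure 123 mm over their backs; the gripper's body (75 mm by 187 mm) begins 45 mm behind the grasp point.
Start: joints at [1.112, 0.181, 1.607, -0, 1.354, -0.206], TCP at [0.144, 0.557, 0.239] pointing down, gripper open.
Joint ranges: [-2.99, 2.99], [-0.89, 2.07], [0.3, 2.58], [-1.14, 4.28], [0, 2.63], [-3.12, 3.12]. Speed limits (rad/s): [2.57, 2.57, 3.01, 3.14, 3.14, 3.14].

INTERFACE

Orientations are given as a unit quaternion [w, x, y, z].
In Python, from bench import robot gives the robot as it stands.
- The arm moves only by the tool carry_out, never from a script. Its arguments are lists of equal length, an entry for each row: "rotation": the turn, a rotation vector about the world's x, y, z normalised to -1 to 1, where 1 is 360 degrees, a list of three; "linear": the shift along the world's x, y, z normalised to -1 to 1, where 1 is 0.25 m, a list of three; "hand": the gripper command: -1 is fully open, 1 is shut, values between are in proportion. A call has 1 to 20 rows; each row is the pose to reach, as a shift and turn from the pose commanded when the call began, turning the shorter way round; what a row does not reach only later rows make up. A row lasts 1/12 s, in which the tool goes at most 41.7 mm and 7.16 degrees, less where a joint would pass 70% of its speed; a pose out of reach is approached as far as the arm can. A call with a number of a shift or a turn outside -1 to 1 is refused whole. A call with a gripper value outside its range is refused whole. The fingers move at their own pace and stop on an object; "squeeze" is the grip in N (left out, the last holds). Time passes only in rows, so rows that repeat a pose let the fingers close. It gives the time, the measured TCP pose, the force and the opening at its end, in the units of the state.
- robot.state(): the state, without advancing time (a new reading comes with each control period).
- robot.capture(name): name is "scene" or "top"; returns the picture (420x560x3 uint8, red, green, blue); there is no depth.
- robot.get_calibration(name): a dict with "fx", "fy", "cx", "cy" (pixels), "pose" (4x4, takes a point from camera to world coordinates). Camera axes: x right, y down, z forward; pixel columns grow to the right and rows downward; lengths in m; the calibration is good to about 2 mm. A picture is of the moment at which its call begins. get_calibration takes no time and is no camera call.
- robot.finish_job(): hands the job in, once; it reports no verdict.
The state is a dict: "time": time; "q": joint angles; "joint_vel": joint speeds; "effort": joint torques, N m; "eef_pos": TCP position; "ee_rot": TCP orientation; "ft_force": force on the tool from outside, world axes, zero at the start; "wrist_torque": the same for the moment, N m; "opening": opening from 0.0 (shut) to 1.0 (fully open).
Only numpy, scipy, OpenCV 4.12 (cv2) and the standard library are available. Lean on these libraries where they do the work, as an engineer would, in place of code of your own. Each camera call takes 0.05 s, during which the arm holds its last target.

TASK

Post the small carton through the self-closing flap of the drop box: push the flap's upright tab away from you with one finger so that the flap tips down, and while it is held well open push the carton along the lane with the other finger until it drops into the box. Do not push the carton onto the flap while it is still closed, do not pick the carton up, and leave the other things undisturbed. At the end the carton lies inside the box, the flap has closed again and the robot is clear.

Things in the scene. Friction and masses are not known exactly. Their poses are not given: they have to be found in the camera images.
- drop_box: Fixed grey sheet-metal drop box. Origin at bench level under the middle of the sill (flap's hinge line); x runs along the lane, away from the robot, y left, z up (its axes are used below). Deck 150 mm above the bench, x -169 to -1 mm, y -115 to 95 mm. Inside: floor 5 mm above the bench, x 0 to 130, y -111 to 91 mm; far side open above a 30 mm lip, so the inside is seen from there.
- sill (a point): Middle of the deck's far edge, at deck height, where the lane ends and the flap begins. The lane is the deck strip y -30 to 30 mm between two steel rails, 4 mm thick and 12 mm high, from x -165 to -5 mm. Beyond the sill the flap fills an opening x 0 to 84, y -38 to 76 mm; past that the top is fixed.
- flap (a joint): Flap angle, rad: 0 shut (level with the deck), 1.35 fully open. Aluminium plate 79 mm long (x), 110 mm wide, 3 mm thick, hinged at the sill at deck height; its far edge tips down and the carton slides off it into the box. A spring shuts it; shut, it carries the carton's weight. Pushing its tab in +x, 20 to 25 mm above the deck, opens it with about 8 N at first, 10 to 15 N wide open.
- flap_tab (a point): Middle of the top edge of the near (robot-side) face of the upright push tab on the flap, left of the lane; moves with the flap. Shut: x -8, y 55 mm, 50 mm above the deck; tab y 38 to 72, 1 to 50 mm above the deck, 3 mm thick. A fingertip 22 mm above the deck pushing the tab to x = 0, 15, 28 mm opens the flap to about 0.4, 0.9, 1.1 rad.
- carton_center (a point): Centre (half-way up) of the small brown carton, 44 mm (its x, along the lane) by 40 mm (its y) by 38 mm high, about 0.14 kg, which stands loose on the deck in the lane, somewhat askew, short of the sill.
- stamp: Bystander: dark wooden hand stamp, 28 mm wide and 36 mm high, standing on the deck to the right of the lane; origin at the centre of its underside.
- tape: Bystander: roll of tape lying flat on the bench, 96 mm wide, 45 mm high; origin at the centre of its underside.
- blue_tray: Bystander: open blue plastic tray on the bench, 160 by 120 by 60 mm; origin at the centre of its underside.
- jar: Bystander: jar on the bench, 56 mm wide, 80 mm high; origin at the centre of its underside.
There are look-alikes about, which are no part of the job. Leave any blue or red look-alike of the part that bears carton_center alone.

How it is judged:
By the outcome, as a careful person would: the job done as asked, in the order asked, and still so for the second after the job is handed in, with the robot touching nothing.
It also fails if it takes over 35 s, if anything falls off the work surface, if the arm or the gripper's body presses on something with over 40 N, if the wrist force passes 120 N, or if a joint passes its speed limit or range.

## Working session

There is one attempt and no reset: what is moved stays moved. The work goes in short steps, Python scripts to look and compute and a tool call to move; the robot and the scene stay as the last step left them, time stands still between calls to the robot, and variables do not carry over. Pictures are saved under pics/ and viewed, and the job is handed in when it is done.

Besides the shell and the picture viewer there is one more tool, called after "Emit:" as name(argument=value, ...) on one line, values as JSON. carry_out: Moves the arm, as the interface text tells. Scaled input: -1 to 1 covers 0.25 m each way for a shift and 360 degrees each way for a turn. Its arguments: {"type":"object","properties":{"rotation":{"type":"array"},"linear":{"type":"array"},"hand":{"type":"array"},"squeeze":{"type":"number"}},"required":["rotation","linear","hand"]}

```bash
ls; mkdir -p pics; python3 - <<'E'
from bench import robot
import cv2,json,numpy as np
for n in("scene","top"):
    im=robot.capture(n); cv2.imwrite(f"pics/{n}0.png",cv2.cvtColor(im,cv2.COLOR_RGB2BGR))
    c=robot.get_calibration(n); print(n,{k:np.round(v,4).tolist() for k,v in c.items()})
print(robot.state())
E
```

```text
pics
scene {'fx': 457.9509, 'fy': 457.9509, 'cx': 285.2716, 'cy': 213.3828, 'pose': [[0.9577, 0.1994, -0.2073, 0.7217], [0.2871, -0.6179, 0.7319, -0.8066], [0.0178, -0.7605, -0.6491, 0.8888], [0.0, 0.0, 0.0, 1.0]]}
top {'fx': 524.7882, 'fy': 524.7882, 'cx': 281.4734, 'cy': 201.9262, 'pose': [[0.0043, -0.9929, 0.1187, 0.3335], [-1.0, -0.004, 0.0028, 0.0035], [-0.0023, -0.1187, -0.9929, 1.4627], [0.0, 0.0, 0.0, 1.0]]}
{'time': 0.1, 'q': array([ 1.11171703e+00,  1.81475186e-01,  1.60786142e+00, -3.68319310e-05,
        1.35378852e+00, -2.06287536e-01]), 'joint_vel': array([ 0.00067861,  0.0002262 , -0.0042561 , -0.0004502 , -0.00104496,
        0.00136074]), 'effort': array([ 6.05152291e-04, -4.34816337e+01, -3.42700052e+01,  7.03433342e-02,
        3.39317811e-02, -2.70827661e-05]), 'eef_pos': array([0.14359053, 0.55630634, 0.237918  ]), 'ee_rot': array([-2.33242605e-04,  1.26055615e-01,  9.92022880e-01, -7.30094967e-04]), 'ft_force': array([ 0.03789511, -1.45957595,  0.29467848]), 'wrist_torque': array([-0.03067413, -0.01052274,  0.05536211]), 'opening': 0.9995379050182899}
```

View pics/scene0.png

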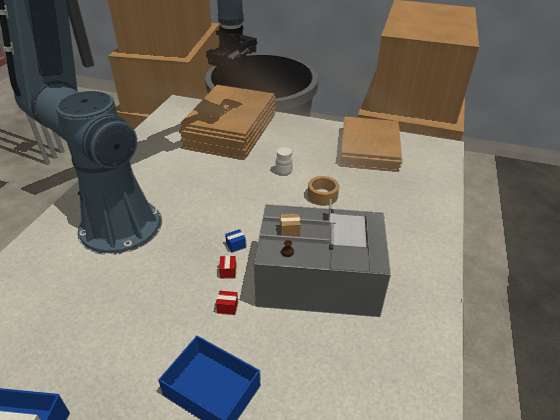

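View pics/top0.png

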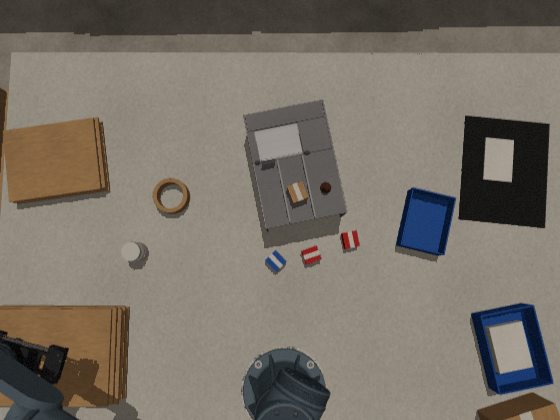

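The scene view shows the box, with the brown carton in its lane at about (290,224), the stamp at (288,247), the flap at (348,230) and its tab at (331,208). In the top view the carton is at (298,192), the stamp at (326,188) and the tab near (258,162). The look-alikes are blue (276,262) and red (311,256) and (350,240), all on the bench. Only the brown one in the lane fits the description. I'll confirm that in an enlarged crop.

```bash
python3 - <<'E'
import cv2
a=cv2.imread("pics/top0.png")[90:245,230:360]
cv2.imwrite("pics/top0c.png",cv2.resize(a,None,fx=3.8,fy=3.8,interpolation=cv2.INTER_CUBIC))
a=cv2.imread("pics/scene0.png")[190:320,245:400]
cv2.imwrite("pics/scene0c.png",cv2.resize(a,None,fx=4.5,fy=4.5,interpolation=cv2.INTER_CUBIC))
E
```

```text
(no output)
```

View pics/top0c.png

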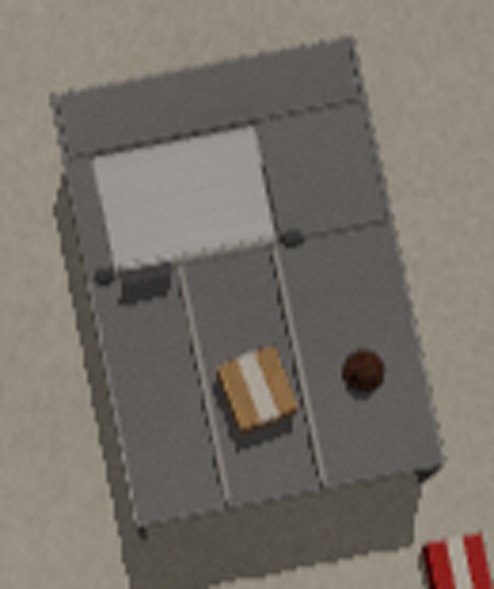

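View pics/scene0c.png

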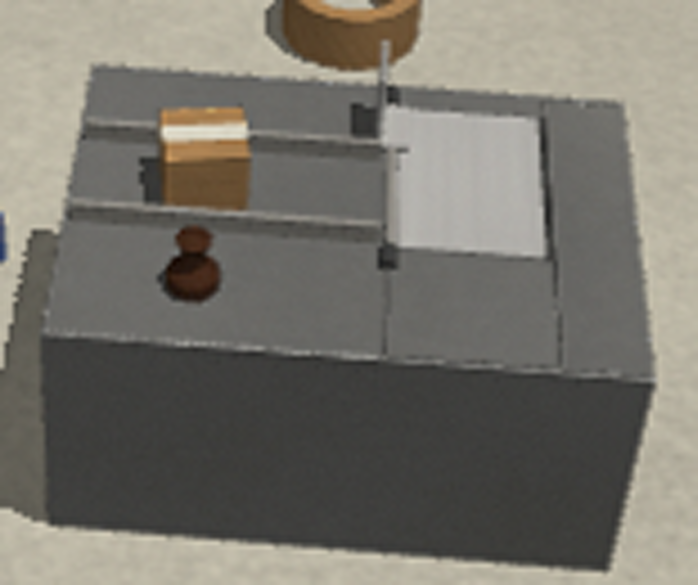

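```bash
cat > h.py <<'E'
import numpy as np
from bench import robot
CAL={n:robot.get_calibration(n) for n in("scene","top")}
def proj(n,P):
    c=CAL[n];T=np.asarray(c["pose"]);p=(np.atleast_2d(P)-T[:3,3])@T[:3,:3]
    return np.c_[c["fx"]*p[:,0]/p[:,2]+c["cx"],c["fy"]*p[:,1]/p[:,2]+c["cy"]]
def ray(n,u,v,z):
    c=CAL[n];T=np.asarray(c["pose"]);d=T[:3,:3]@np.array([(u-c["cx"])/c["fx"],(v-c["cy"])/c["fy"],1])
    return T[:3,3]+d*(z-T[2,3])/d[2]
def tc(c): return (np.asarray(c,float)+.5)/3.8-.5+[230,90]
def sc(c): return (np.asarray(c,float)+.5)/4.5-.5+[245,190]
def b2w(p,P):
    P=np.atleast_2d(P);c,s=np.cos(p[2]),np.sin(p[2])
    return np.c_[p[0]+c*P[:,0]-s*P[:,1],p[1]+s*P[:,0]+c*P[:,1],P[:,2]]
E
python3 - <<'E'
from h import *
from scipy.optimize import least_squares
F=.1345
def model(p):
    F=p[3]
    return [("top",(-.169,.095,.15),tc((137,523))),("top",(-.169,-.115,.15),tc((440,465))),
    ("top",(F,.095,.15),tc((52,95))),("top",(F,-.115,.15),tc((355,38))),
    ("top",(.084,.076,.15),tc((94,156))),("top",(.084,-.038,.15),tc((257,126))),
    ("scene",(-.169,.095,.15),sc((92,67))),("scene",(-.169,-.115,.15),sc((43,336))),
    ("scene",(F,.095,.15),sc((625,103))),("scene",(F,-.115,.15),sc((655,380))),
    ("scene",(-.169,-.115,0),sc((48,522))),("scene",(F,-.115,0),sc((610,570))),
    ("scene",(-.0095,.055,.2),sc((385,42)))]
def res(p): return np.concatenate([proj(n,b2w(p,P))[0]-m for n,P,m in model(p)])
r=least_squares(res,[.55,0,.2,.134]);print(r.x);print(r.fun.reshape(-1,2).round(1).tolist())
for nm in("top","scene"):
    def rs(p): return np.concatenate([proj(n,b2w(p,P))[0]-m for n,P,m in model(p) if n==nm])
    print(nm,least_squares(rs,r.x).x)
p=r.x
# carton top z=.188
c,s=np.cos(p[2]),np.sin(p[2])
def w2b(w): d=w[:2]-p[:2]; return np.array([c*d[0]+s*d[1],-s*d[0]+c*d[1]])*1000
print("carton top corners")
for q in [(217,368),(275,347),(298,410),(241,431)]: print(w2b(ray("top",*tc(q),.188)).round(1))
for q in [(161,111),(243,108),(249,155),(165,160)]: print("s",w2b(ray("scene",*sc(q),.188)).round(1))
print("stamp",w2b(ray("top",*tc((363,372)),.17)))
E
```

```text
[ 0.60966658 -0.01088802  0.19994193  0.12930557]
[[-0.9, 0.5], [1.4, -0.5], [-0.6, -0.6], [-0.4, -1.0], [-1.1, -1.1], [-0.4, -1.7], [-0.0, -1.2], [-1.1, -1.0], [-0.5, -0.8], [-0.3, 0.1], [-0.4, 0.5], [-0.8, 0.4], [-1.2, 3.4]]
top [ 0.60788694 -0.01167962  0.19477107  0.12895655]
scene [ 0.61099127 -0.00979616  0.20382691  0.12892184]
carton top corners
[-82.8  22.1]
[-76.6 -17.4]
[-119.8  -23.8]
[-126.    14.9]
s [-121.8   12.3]
s [-79.3  19.5]
s [-73.7 -17. ]
s [-116.   -25.6]
stamp [-101.38797017  -71.87523065]
```

The crop confirms it: the brown carton with a white band stands askew between the rails. The blue and red ones are on the bench. Next I refine the box pose and plan the motion.

```bash
python3 - <<'E'
from h import *
from scipy.optimize import least_squares
M=[("top",(-.169,.095,.15),tc((137,523))),("top",(-.169,-.115,.15),tc((440,465))),
    ("top",(.084,.076,.15),tc((94,156))),("top",(.084,-.038,.15),tc((257,126))),
    ("top",(-.165,.032,.162),tc((226,503))),("top",(-.165,-.032,.162),tc((322,486))),
    ("top",(-.005,-.032,.162),tc((276,248))),("top",(-.005,.032,.162),tc((182,266))),
    ("scene",(-.169,.095,.15),sc((92,67))),("scene",(-.169,-.115,.15),sc((43,336))),
    ("scene",(-.001,-.115,.15),sc((386,357))),
    ("scene",(-.169,-.115,0),sc((48,522))),
    ("scene",(-.0065,.072,.2),sc((386,41)))]
def res(p,o=0,s=None):
    r=[proj(n,b2w(p,P))[0]-m for n,P,m in M if s in(None,n)]
    return np.concatenate(r)
for s in(None,"top","scene"):
    r=least_squares(res,[.61,-.01,.2],loss="soft_l1",kwargs=dict(s=s));print(s,r.x,r.fun.reshape(-1,2).round(1).tolist())
p=[.6093,-.0105,.1995]
E
```

```text
None [ 0.60889131 -0.01161306  0.19980904] [[-0.6, 0.8], [1.7, -0.2], [-0.8, -0.9], [-0.1, -1.4], [0.4, -0.8], [0.3, -1.3], [-0.3, -0.6], [-0.5, -0.5], [-0.4, -1.1], [-1.5, -0.9], [-1.3, 0.5], [-0.9, 0.7], [-0.4, -0.6]]
top [ 0.60727361 -0.0121812   0.19313657] [[-0.9, 1.3], [1.5, 0.8], [-0.5, -0.5], [0.3, -0.7], [0.2, -0.1], [0.2, -0.5], [-0.1, 0.1], [-0.3, 0.0]]
scene [ 0.6106573  -0.01094247  0.20836372] [[-0.1, -0.8], [-0.3, -0.4], [0.0, 0.5], [0.3, 1.1], [0.1, -0.6]]
```

```bash
cat >> h.py <<'E'
from scipy.spatial.transform import Rotation as R
BP=np.array([.609,-.0115,.1998])
def jaw(q):
    y=R.from_quat([q[1],q[2],q[3],q[0]]).as_matrix()[:,1]; return np.degrees(np.arctan2(y[1],y[0]))
def w(bx,by): return b2w(BP,(bx/1000,by/1000,0))[0,:2]
E
python3 - <<'E'
from h import *
s=robot.state();print(jaw(s["ee_rot"]),s["eef_pos"])
print("start push",w(-150,-2),"dir",(w(100,0)-w(0,0)),"yaw",90+np.degrees(BP[2]))
print((w(-150,-2)-s["eef_pos"][:2])/.25)
E
```

```text
75.51656714913005 [0.14359053 0.55630634 0.237918  ]
start push [ 0.462381   -0.04323121] dir [0.09801063 0.01984733] yaw 101.44769674671385
[ 1.27516189 -2.39815019]
```

Emit:
carry_out(rotation=[[0,0,0.072],[0,0,0.072],[0,0,0.072],[0,0,0.072],[0,0,0.072],[0,0,0.072],[0,0,0.072]], linear=[[0.42,-0.8,0],[0.42,-0.8,0],[0.42,-0.8,0],[0.42,-0.8,0],[0.42,-0.8,0],[0.42,-0.8,0],[0.42,-0.8,0]], hand=[1,1,1,1,1,1,1], squeeze=40)

```text
time: 0.68
eef_pos: [0.2502, 0.3534, 0.2384]
ee_rot: [0.0, -0.098, 0.995, -0.001]
ft_force: [0.4, 0.9, -0.8]
opening: 0.495
```

Emit:
carry_out(rotation=[[0,0,0],[0,0,0],[0,0,0],[0,0,0],[0,0,0],[0,0,0],[0,0,0],[0,0,0]], linear=[[0.42,-0.8,0],[0.42,-0.8,0],[0.42,-0.8,0],[0.42,-0.8,0],[0.42,-0.8,0],[0.42,-0.8,0],[0.42,-0.8,0],[0.42,-0.8,0]], hand=[1,1,1,1,1,1,1,1])

```text
time: 1.35
eef_pos: [0.3539, 0.1567, 0.2385]
ee_rot: [-0.0, -0.098, 0.995, 0.0]
ft_force: [0.3, 0.4, -0.7]
opening: 0.006
```

Emit:
carry_out(rotation=[[0,0,0],[0,0,0],[0,0,0],[0,0,0],[0,0,0],[0,0,0],[0,0,0],[0,0,0],[0,0,0]], linear=[[0.42,-0.8,0],[0.42,-0.8,0],[0.42,-0.8,0],[0.42,-0.8,0],[0.42,-0.8,0],[0.42,-0.8,0],[0.42,-0.8,0],[0.42,-0.8,0],[0.42,-0.8,0]], hand=[1,1,1,1,1,1,1,1,1])

```text
time: 2.1
eef_pos: [0.4582, -0.0411, 0.2382]
ee_rot: [-0.001, -0.101, 0.995, 0.001]
ft_force: [-0.2, 0.4, -0.6]
opening: 0.005
```

```bash
python3 - <<'E'
from h import *
import cv2
s=robot.state();print(s["time"],jaw(s["ee_rot"]),s["eef_pos"],s["opening"])
for n,(a,b,c,d),f in(("top",(90,260,220,370),3.5),("scene",(140,330,215,400),3)):
    im=robot.capture(n)[a:b,c:d,::-1]; cv2.imwrite(f"pics/{n}1.png",cv2.resize(im,None,fx=f,fy=f,interpolation=cv2.INTER_CUBIC))
e=s["eef_pos"]
print("px",proj("top",[e]),proj("scene",[e]),(w(-150,-2)-e[:2])*1e3)
E
```

```text
2.1 101.54932658552119 [ 0.45822622 -0.04106252  0.23823878] 0.005182479466364892
px [[301.88647882 211.18076386]] [[265.777426   199.75508289]] [ 4.15478515 -2.16868634]
```

View pics/scene1.png

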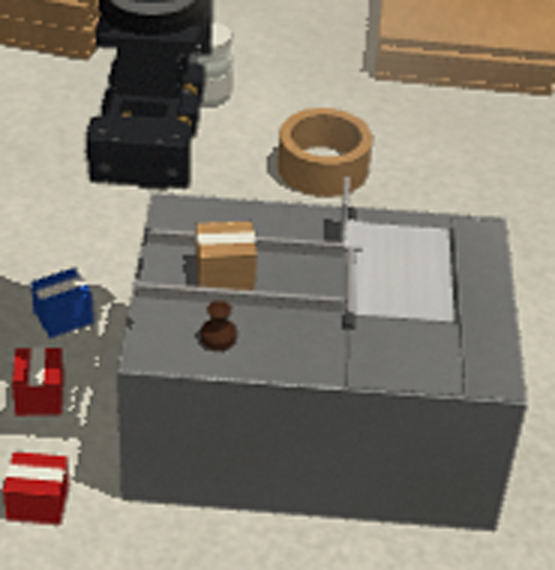

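View pics/top1.png

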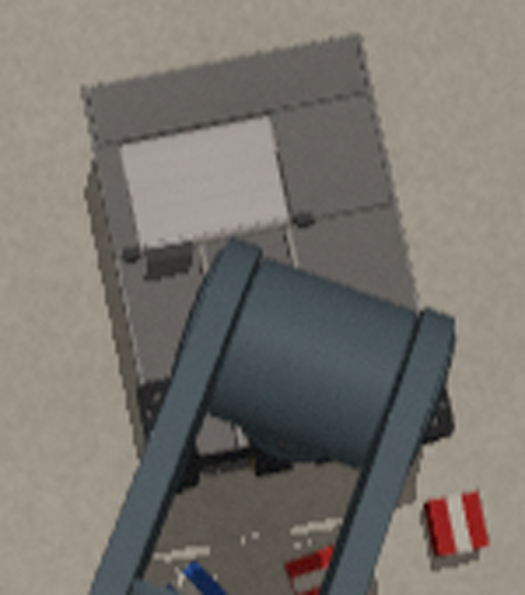

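Pose check: the shut fingertips project to (266,200) in the scene view, where the gripper is seen. They are behind the carton and above the lane. I'll lower behind the carton now, then push it squarely.

Emit:
carry_out(rotation=[[0,0,0],[0,0,0],[0,0,0],[0,0,0]], linear=[[0.013,0,-0.1],[0.013,0,-0.22],[0.013,0,-0.29],[0.013,0,-0.29]], hand=[1,1,1,1])

```text
time: 2.53
eef_pos: [0.4591, -0.0409, 0.1626]
ee_rot: [-0.003, -0.101, 0.995, 0.002]
ft_force: [-0.3, 0.2, 0.6]
opening: 0.007
```

```bash
python3 - <<'E'
from h import *
import cv2
s=robot.state();e=s["eef_pos"];print(s["time"],jaw(s["ee_rot"]),e,s["ft_force"],(w(-150,-2)-e[:2])*1e3)
n,(a,b,c,d),f="scene",(170,330,225,400),4
im=robot.capture(n)[a:b,c:d,::-1]; cv2.imwrite(f"pics/{n}2.png",cv2.resize(im,None,fx=f,fy=f,interpolation=cv2.INTER_CUBIC))
E
```

```text
2.5333 101.54547160351846 [ 0.45905684 -0.04085648  0.1626477 ] [-0.27997686  0.24257737  0.59975135] [ 3.32416567 -2.37473354]
```

View pics/scene2.png

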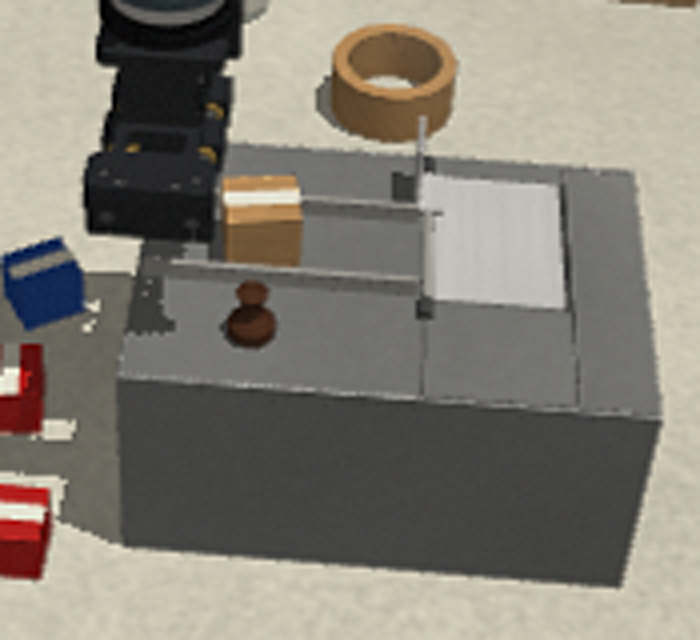

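Emit:
carry_out(rotation=[[0,0,0],[0,0,0],[0,0,0],[0,0,0],[0,0,0],[0,0,0],[0,0,0],[0,0,0],[0,0,0],[0,0,0],[0,0,0]], linear=[[0.04,0.006,0.016],[0.08,0.013,0.016],[0.12,0.02,0.016],[0.16,0.027,0.016],[0.2,0.033,0.016],[0.24,0.04,0.016],[0.27,0.045,0.016],[0.3,0.05,0.016],[0.315,0.053,0.016],[0.325,0.054,0.016],[0.325,0.054,0.016]], hand=[1,1,1,1,1,1,1,1,1,1,1])

```text
time: 3.5
eef_pos: [0.5438, -0.0297, 0.17]
ee_rot: [0.0, -0.1, 0.995, 0.0]
ft_force: [-0.2, -0.6, -0.2]
opening: 0.007
```

```bash
python3 - <<'E'
from h import *
import cv2
s=robot.state();e=s["eef_pos"];print(s["time"],jaw(s["ee_rot"]),e,s["ft_force"],(w(-69,-2)-e[:2])*1e3)
n,(a,b,c,d),f="scene",(170,330,225,400),4
im=robot.capture(n)[a:b,c:d,::-1]; cv2.imwrite(f"pics/{n}3.png",cv2.resize(im,None,fx=f,fy=f,interpolation=cv2.INTER_CUBIC))
E
```

```text
3.5 101.44039548514202 [ 0.54375552 -0.02968159  0.17001472] [-0.21174313 -0.64792706 -0.15513821] [-1.98590788  2.52671448]
```

View pics/scene3.png

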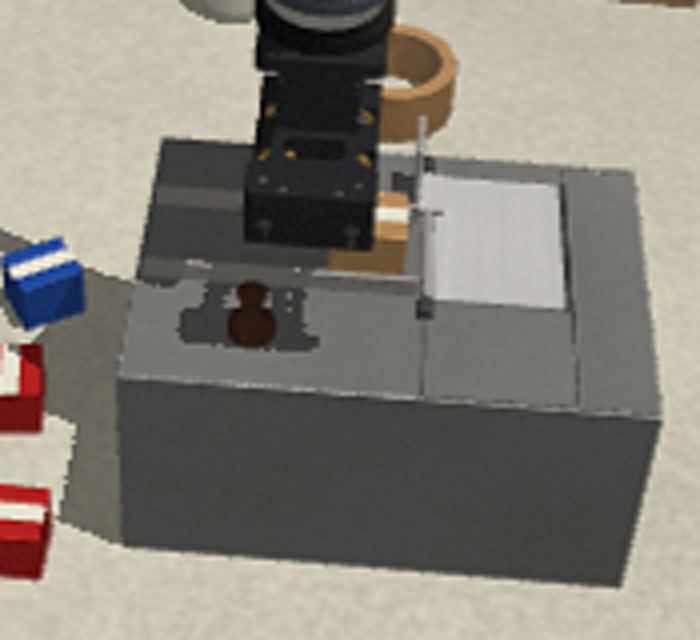

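```bash
python3 - <<'E'
from h import *
C=np.array([.5435,-.0295])
print(w(-72,24.5),(w(-72,24.5)-C)/.25)
E
```

```text
[ 0.53356975 -0.00177747] [-0.039721   0.1108901]
```

Emit:
carry_out(rotation=[[0,0,0],[0,0,0],[0,0,0],[0,0,0],[0,0,-0.02],[0,0,-0.04],[0,0,-0.06],[0,0,-0.08],[0,0,-0.1],[0,0,-0.12],[0,0,-0.14],[0,0,-0.16],[0,0,-0.17],[0,0,-0.17]], linear=[[-0.06,-0.012,0],[-0.06,-0.012,0.02],[-0.06,-0.012,0.16],[-0.06,-0.012,0.28],[-0.04,0.03,0.28],[-0.04,0.11,0.28],[-0.04,0.11,0.28],[-0.04,0.11,0.28],[-0.04,0.11,0.28],[-0.04,0.11,0.28],[-0.04,0.11,0.28],[-0.04,0.11,0.28],[-0.04,0.11,0.28],[-0.04,0.11,0.28]], hand=[1,1,1,1,-1,-1,-1,-1,-1,-1,-1,-1,-1,-1])

```text
time: 4.72
eef_pos: [0.5336, -0.0022, 0.2407]
ee_rot: [0.0, 0.422, 0.907, 0.0]
ft_force: [-0.4, -1.3, -0.3]
opening: 0.738
```

```bash
python3 - <<'E'
from h import *
import cv2
s=robot.state();e=s["eef_pos"];print(s["time"],jaw(s["ee_rot"]),e,s["opening"],(w(-72,24.5)-e[:2])*1e3)
n,(a,b,c,d),f="scene",(170,330,225,400),4
im=robot.capture(n)[a:b,c:d,::-1]; cv2.imwrite(f"pics/{n}4.png",cv2.resize(im,None,fx=f,fy=f,interpolation=cv2.INTER_CUBIC))
n,(a,b,c,d),f="top",(90,260,220,370),3.5
im=robot.capture(n)[a:b,c:d,::-1]; cv2.imwrite(f"pics/{n}4.png",cv2.resize(im,None,fx=f,fy=f,interpolation=cv2.INTER_CUBIC))
E
```

```text
4.7167 40.07955032402219 [ 0.53361954 -0.00224891  0.2407248 ] 0.7376770606704869 [-0.04979411  0.47143814]
```

View pics/scene4.png

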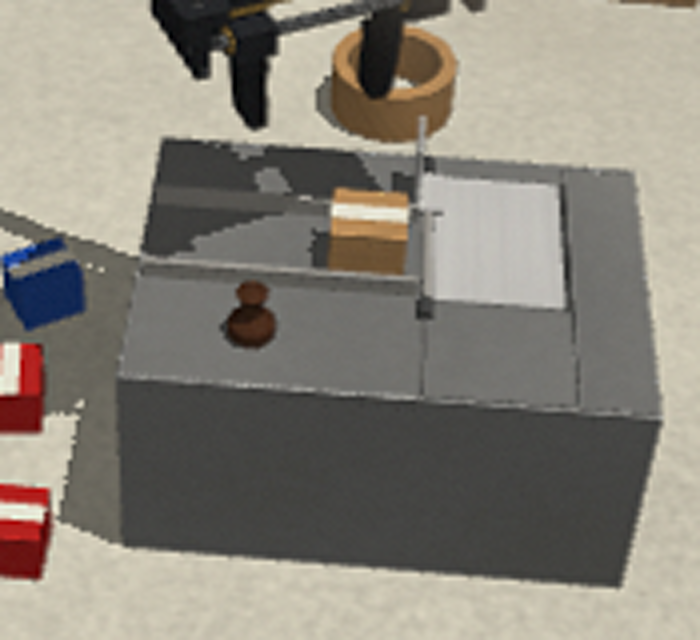

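View pics/top4.png

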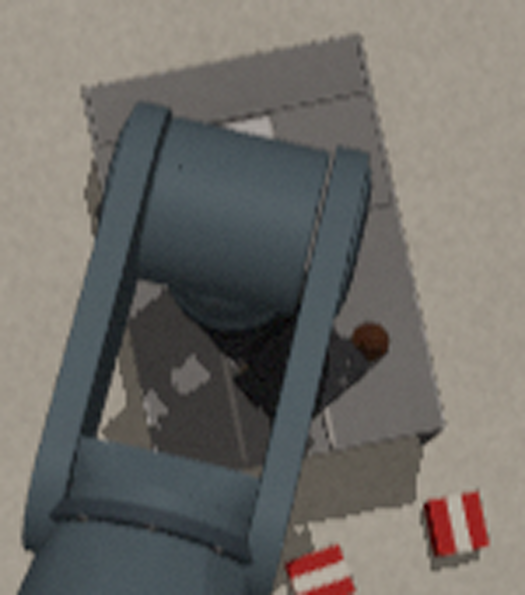

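```bash
python3 - <<'E'
from h import *
c,s=np.cos(BP[2]),np.sin(BP[2])
def w2b(v): d=v[:2]-BP[:2]; return (np.array([c*d[0]+s*d[1],-s*d[0]+c*d[1]])*1000).round(1)
g=lambda q:(np.array(q)+.5)/4-.5+[225,170]
for q in [(335,188),(408,193),(407,240),(330,232)]: print("top",w2b(ray("scene",*g(q),.188)))
for q in [(328,270),(405,275)]: print("bot",w2b(ray("scene",*g(q),.15)))
print("tab top",w2b(ray("scene",*g((423,118)),.2)))
e=robot.state()["eef_pos"]
for q in [(255,125),(380,95)]: print("tip",w2b(ray("scene",*g(q),.2407)))
print(w2b(e), "expected +-41.2 along", 41.2*np.sin(np.radians(61.4)),41.2*np.cos(np.radians(61.4)))
E
```

```text
top [-55.1  11.7]
top [-12.4  12. ]
top [-12.  -28.8]
top [-55.9 -26.9]
bot [-55.7 -18.1]
bot [-10.6 -17.4]
tab top [-5.5 68.2]
tip [-102.2   -0.3]
tip [-33.   35.2]
[-72.1  24. ] expected +-41.2 along 36.1728985876328 19.722104547153005
```

```bash
cat > plan.py <<'E'
from h import *
def pose(T,ty,C,cy):
    dx,dy=T-C,ty-cy; d=np.hypot(dx,dy); ph=np.arctan2(dx,dy)
    o=np.array([9*np.cos(ph)+8.75*np.sin(ph),-9*np.sin(ph)+8.75*np.cos(ph)])
    m=np.array([(T+C)/2,(ty+cy)/2])-o
    return w(*m),101.448-np.degrees(ph),1-2*min(1,(d-17.5)/88)
E
python3 - <<'E'
from plan import *
C=np.array([.5335,-.002]);j=40.24
P,a,h=pose(-16,47,-16-91.2,-6);print("above/descend",(P-C)/.25,(a-j)/360,h)
Q,_,_=pose(28,47,28-91.2,-6);print("push",(Q-P)/.25)
N=16
for k in range(1,N+1):
    f=k/N; X,b,h=pose(28+4*f,47+4*f,-63.2+58.2*f,-6)
    print(k,((X-Q)/.25).round(4),round((b-a)/360,4),round(h,2))
E
```

```text
above/descend [-0.00584794 -0.00286079] 0.003807220765571253 -0.9995895814189526
push [0.17249871 0.0349313 ]
1 [0.0075 0.0011] 0.003 -0.94
2 [0.0149 0.0021] 0.0061 -0.87
3 [0.0224 0.0031] 0.0094 -0.81
4 [0.03   0.0041] 0.0129 -0.75
5 [0.0375 0.0049] 0.0166 -0.69
6 [0.0451 0.0057] 0.0205 -0.63
7 [0.0527 0.0065] 0.0247 -0.58
8 [0.0603 0.0071] 0.0291 -0.52
9 [0.068  0.0077] 0.0337 -0.47
10 [0.0758 0.0082] 0.0386 -0.42
11 [0.0836 0.0086] 0.0438 -0.37
12 [0.0915 0.0089] 0.0493 -0.32
13 [0.0995 0.0092] 0.0552 -0.27
14 [0.1076 0.0094] 0.0613 -0.23
15 [0.1158 0.0095] 0.0678 -0.19
16 [0.1241 0.0095] 0.0746 -0.15
```

Emit:
carry_out(rotation=[[0,0,0.004],[0,0,0.004],[0,0,0.004],[0,0,0.004],[0,0,0.004],[0,0,0.004],[0,0,0.004],[0,0,0.004]], linear=[[-0.006,-0.003,0],[-0.006,-0.003,0],[-0.006,-0.003,0],[-0.006,-0.003,0],[-0.006,-0.003,-0.1],[-0.006,-0.003,-0.2],[-0.006,-0.003,-0.28],[-0.006,-0.003,-0.28]], hand=[-1,-1,-1,-1,-1,-1,-1,-1], squeeze=50)

```text
time: 5.48
eef_pos: [0.529, -0.0024, 0.166]
ee_rot: [-0.004, 0.409, 0.912, -0.001]
ft_force: [-1.2, 0.6, -0.5]
opening: 1.001
```

```bash
python3 - <<'E'
from plan import *
import cv2
s=robot.state();e=s["eef_pos"];print(s["time"],jaw(s["ee_rot"]),e,s["opening"],s["ft_force"],(pose(-16,47,-16-91.2,-6)[0]-e[:2])*1e3)
n,(a,b,c,d),f="scene",(170,330,225,400),4
im=robot.capture(n)[a:b,c:d,::-1]; cv2.imwrite(f"pics/{n}5.png",cv2.resize(im,None,fx=f,fy=f,interpolation=cv2.INTER_CUBIC))
E
```

```text
5.4833 41.67880044208132 [ 0.52901226 -0.00237263  0.16602162] 1.0009170793283022 [-1.19367174  0.57714256 -0.48717316] [ 3.02575875 -0.34256974]
```

View pics/scene5.png

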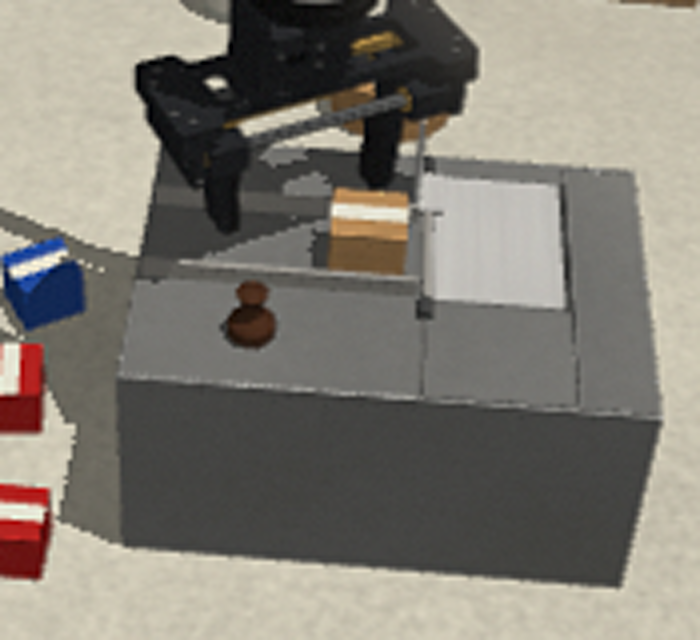

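Emit:
carry_out(rotation=[[0,0,0],[0,0,0],[0,0,0],[0,0,0],[0,0,0],[0,0,0],[0,0,0],[0,0,0],[0,0,0]], linear=[[0.02,0.004,0],[0.045,0.009,0],[0.07,0.014,0],[0.095,0.019,0],[0.12,0.024,0],[0.145,0.029,0],[0.165,0.033,0],[0.172,0.035,0],[0.172,0.035,0]], hand=[-1,-1,-1,-1,-1,-1,-1,-1,-1])

```text
time: 6.28
eef_pos: [0.5746, 0.0056, 0.1712]
ee_rot: [-0.001, 0.409, 0.913, -0.001]
ft_force: [-8.9, -1.1, 4.2]
opening: 1.0
```

```bash
python3 - <<'E'
from plan import *
import cv2
s=robot.state();e=s["eef_pos"];print(s["time"],jaw(s["ee_rot"]),e,s["opening"],s["ft_force"],(pose(28,47,28-91.2,-6)[0]-e[:2])*1e3)
for n,(a,b,c,d),f in(("scene",(170,330,225,400),4),("top",(90,260,220,370),3.5)):
    im=robot.capture(n)[a:b,c:d,::-1]; cv2.imwrite(f"pics/{n}6.png",cv2.resize(im,None,fx=f,fy=f,interpolation=cv2.INTER_CUBIC))
E
```

```text
6.2833 41.71475738199026 [0.57458418 0.00555953 0.17116481] 1.0001895400644598 [-8.93567946 -1.07014876  4.18203823] [0.57850821 0.45809919]
```

View pics/scene6.png

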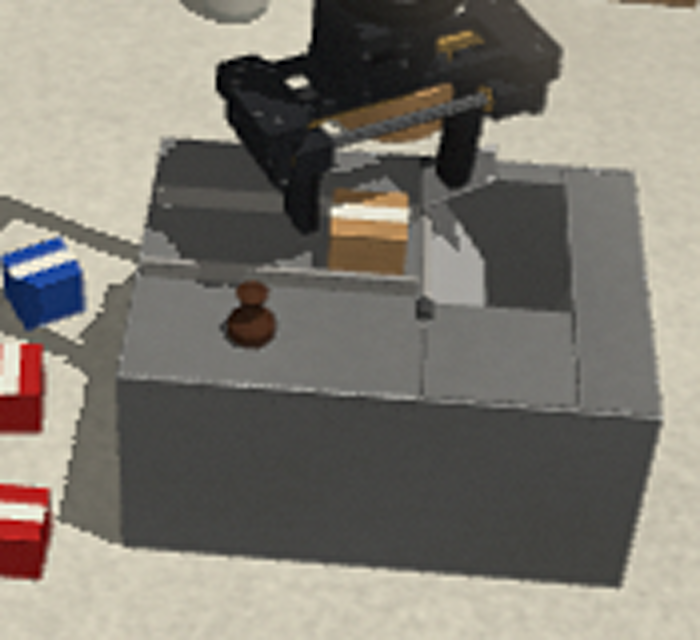

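View pics/top6.png

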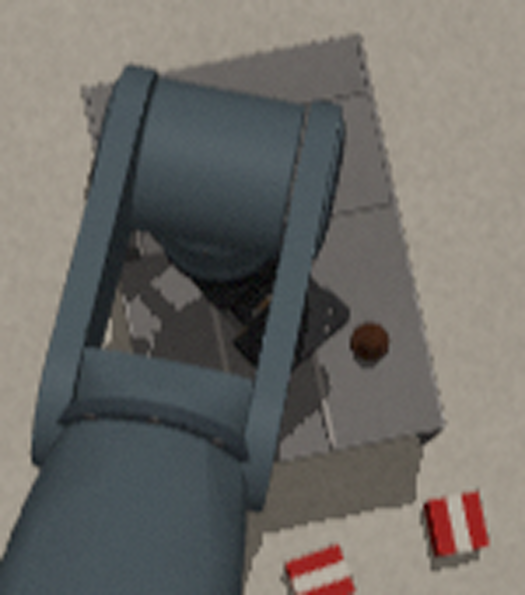

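The flap stands well open (far edge at crop (487,290)), with 9 N on the tool. The carton has not moved and sits short of the sill, at crop (330-407, 190-270). Now I push the carton with the other finger while the tab is held.

Emit:
carry_out(rotation=[[0,0,0.003],[0,0,0.006],[0,0,0.0095],[0,0,0.013],[0,0,0.0165],[0,0,0.0205],[0,0,0.0245],[0,0,0.029],[0,0,0.0335],[0,0,0.0385],[0,0,0.044],[0,0,0.0495],[0,0,0.055],[0,0,0.0615],[0,0,0.068],[0,0,0.0745],[0,0,0.0745],[0,0,0.0745]], linear=[[0.02,0.004,0],[0.039,0.007,0],[0.046,0.008,0],[0.054,0.009,0],[0.061,0.01,0],[0.069,0.0105,0],[0.076,0.0115,0],[0.084,0.012,0],[0.092,0.0125,0],[0.1,0.013,0],[0.107,0.0135,0],[0.115,0.014,0],[0.123,0.014,0],[0.131,0.014,0],[0.14,0.014,0],[0.148,0.014,0],[0.148,0.014,0],[0.148,0.014,0]], hand=[-0.94,-0.87,-0.81,-0.75,-0.69,-0.63,-0.58,-0.52,-0.47,-0.42,-0.37,-0.32,-0.27,-0.23,-0.19,-0.15,-0.15,-0.15])

```text
time: 7.88
eef_pos: [0.6122, 0.0091, 0.1719]
ee_rot: [-0.0, 0.186, 0.983, -0.0]
ft_force: [-6.9, -1.4, 4.5]
opening: 0.58
```

```bash
python3 - <<'E'
from plan import *
import cv2
s=robot.state();e=s["eef_pos"];print(s["time"],jaw(s["ee_rot"]),e,s["opening"],s["ft_force"],(pose(38,51,1,-6)[0]-e[:2])*1e3)
for n,(a,b,c,d),f in(("scene",(170,330,225,400),4),("top",(90,260,220,370),3.5)):
    im=robot.capture(n)[a:b,c:d,::-1]; cv2.imwrite(f"pics/{n}7.png",cv2.resize(im,None,fx=f,fy=f,interpolation=cv2.INTER_CUBIC))
E
```

```text
7.8833 68.53629653809803 [0.61218008 0.00913381 0.17185245] 0.5804842635825436 [-6.87791972 -1.38318422  4.47381304] [-0.11774675  0.45442011]
```

View pics/scene7.png

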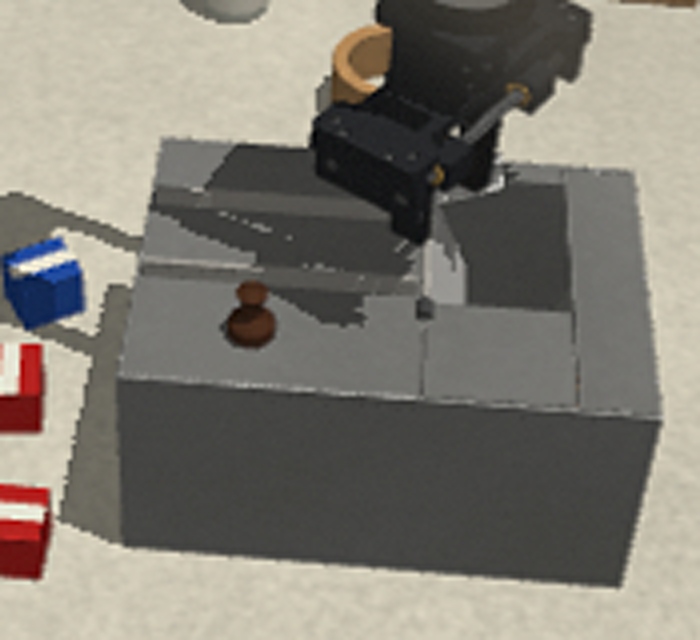

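View pics/top7.png

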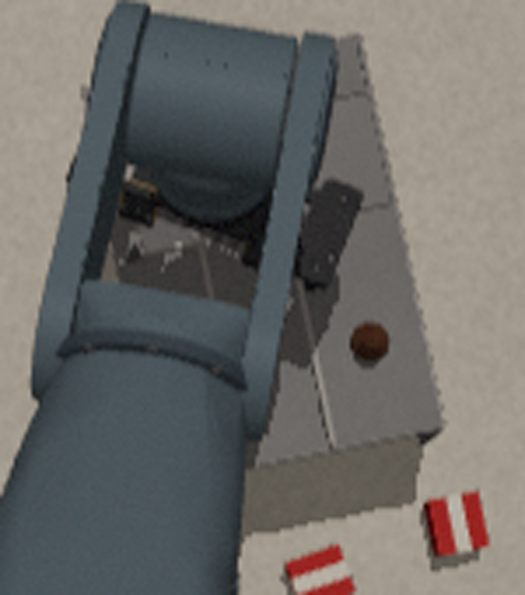

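The carton has left the lane, and only the bare, steeply open flap shows at crop (440-465, 240-300). I'll ease the tab shut by backing away, then rise.

Emit:
carry_out(rotation=[[0,0,0],[0,0,0],[0,0,0],[0,0,0],[0,0,0],[0,0,0],[0,0,0],[0,0,0],[0,0,0],[0,0,0],[0,0,0],[0,0,0],[0,0,0],[0,0,0],[0,0,0],[0,0,0]], linear=[[0,0,0],[0,0,0],[-0.03,-0.006,0],[-0.06,-0.012,0],[-0.09,-0.018,0],[-0.12,-0.024,0],[-0.15,-0.03,0],[-0.18,-0.036,0],[-0.21,-0.042,0],[-0.24,-0.048,0],[-0.27,-0.054,0],[-0.27,-0.054,0],[-0.27,-0.054,0.12],[-0.27,-0.054,0.24],[-0.27,-0.054,0.36],[-0.27,-0.054,0.4]], hand=[-0.15,-0.15,-0.15,-0.15,-0.15,-0.15,-0.15,-0.15,-0.15,-0.15,-0.15,-0.15,-0.15,-0.15,-0.15,-0.15])

```text
time: 9.32
eef_pos: [0.5465, -0.0046, 0.2751]
ee_rot: [0.004, 0.187, 0.982, -0.0]
ft_force: [0.2, -0.9, 1.2]
opening: 0.574
```

Emit:
carry_out(rotation=[[0,0,0],[0,0,0],[0,0,0],[0,0,0],[0,0,0],[0,0,0],[0,0,0],[0,0,0]], linear=[[-0.42,0.8,0.1],[-0.42,0.8,0.1],[-0.42,0.8,0.1],[-0.42,0.8,0.1],[-0.42,0.8,0.1],[-0.42,0.8,0.1],[-0.42,0.8,0.1],[-0.42,0.8,0.1]], hand=[-0.15,-0.15,-0.15,-0.15,-0.15,-0.15,-0.15,-0.15])

```text
time: 9.98
eef_pos: [0.439, 0.1964, 0.2948]
ee_rot: [0.0, 0.185, 0.983, -0.0]
ft_force: [-0.5, -0.7, -0.3]
opening: 0.579
```

```bash
python3 - <<'E'
from plan import *
import cv2
s=robot.state();e=s["eef_pos"];print(s["time"],e,s["opening"],s["ft_force"])
for n,(a,b,c,d),f in(("scene",(170,330,225,400),4),("top",(90,260,220,370),3.5)):
    im=robot.capture(n)[:,:,::-1]; cv2.imwrite(f"pics/{n}8f.png",im);cv2.imwrite(f"pics/{n}8.png",cv2.resize(im[a:b,c:d],None,fx=f,fy=f,interpolation=cv2.INTER_CUBIC))
E
```

```text
9.9833 [0.43896783 0.19644061 0.29482162] 0.5785071865568583 [-0.46444276 -0.7356268  -0.3141657 ]
```

View pics/scene8.png

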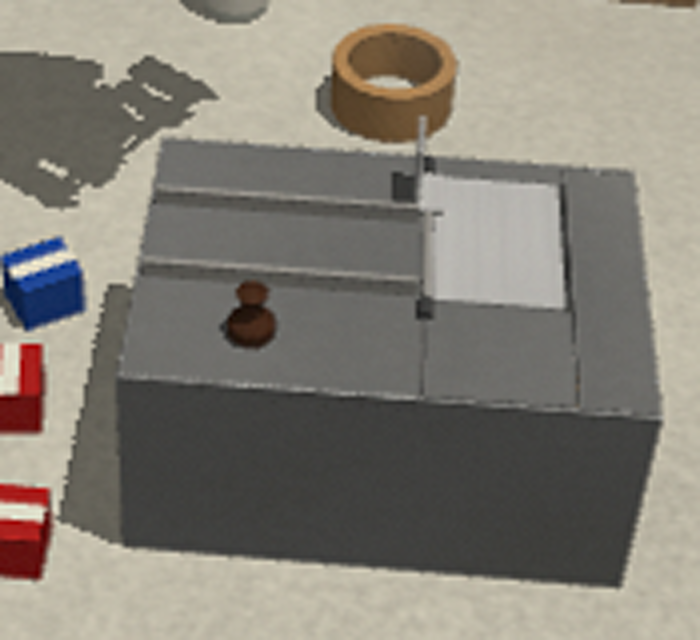

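View pics/top8f.png

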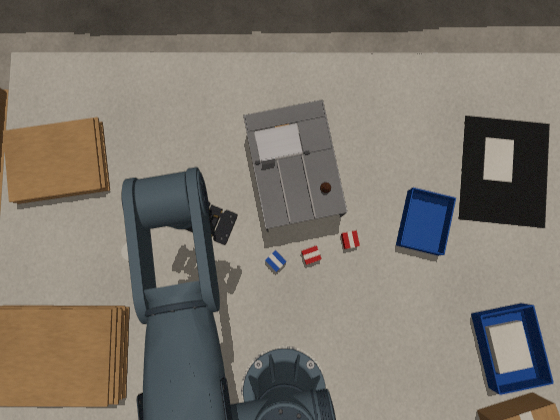

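The flap is shut (scene crop (425-565, 178-305), same as at the start), and the lane is empty. No carton shows outside the box in either view. The stamp is unmoved at top (326,188), and the bystanders are in place. The robot is clear.

```bash
python3 -c "
from bench import robot
print(robot.finish_job())"
```

```text
the job is handed in; nothing more can be done
None
```

The carton is posted and the job is handed in at about 10 s of the 35 s allowed, with no verdict reported. I can't confirm directly that the carton lies inside, because neither camera sees into the box.

**What I did**
- I used the shut fingers to push the brown carton squarely along the lane until it stood about 12 mm short of the sill, with the flap still closed.
- I then opened the gripper. One finger pushed the tab until the flap was well open, with about 9 N on the tool.
- With the tab held, the other finger pushed the carton over the sill.
- I backed off slowly so the flap swung shut, then lifted away.

**Last checks**
- **Flap:** it looks shut, in the same place as at the start.
- **Carton:** the lane is empty and no carton shows outside the box in either view, so I infer that it is inside.
- **Bystanders:** the stamp, tray and look-alikes are where they were in the last top view, and the tape is where it was in the scene view. The arm hid the tape and most of the jar from above at the end. The arm never went near the jar.
- **Robot:** it stands clear, touching nothing.

**Disagreements:** the two cameras differed by about 3 mm on the box position and 0.9° on its angle, so I used the joint fit. Readings right after a move were off by up to about 5 mm until the arm settled.

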